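# Set the cam guide on the saw's outfeed table with a thickness gauge

## Task

Slide the green cover, without lifting it, off the gauge box's two pockets and all the way onto the deck beside them, and take the wooden thickness gauge with the orange handle out of whichever pocket holds it. Lay the gauge flat in the channel against the white fence, handle end towards the open end and its nose just through between the eccentric disc and the fence, let go, then turn the disc by its lever until the gauge has only a hair of play (about 1 mm, 2 mm at most, not pinched) and let go of the lever. Finally prove the setting by sliding the gauge along the fence past the disc, up to the red stop, and leave it there; disturb nothing else.

Things in the scene. Friction and masses are not known exactly. Their poses are not given: they have to be found in the camera images.
- box: Fixed plywood gauge box, 78 mm high. Origin on the table under the middle of its two-pocket part (190 in x, 198 in y). Pockets side by side, each 178 (x) by 90 (y), 72 deep, floor 6 mm above the table, centred at y = -48 and +48 mm. A flat deck on the +y side, level with the rim, runs from y = 99 to 234 mm.
- cover: Loose green plate 188 (x) by 196 (y) by 8 mm, 0.25 kg, lying on the rim over both pockets at the start. Origin: centre of its underside. Pale wooden bar handle on top, along x through the centre: 80 long, 18 wide, 8 to 42 mm above the origin. Must go about 190 mm (175 at least) along the box's +y.
- gauge: Loose dark hardwood bar 160 (x) by 24 (y, the gauged thickness) by 24 mm high, 0.12 kg; origin: centre of its underside. Orange upright handle 30 (x) by 16 (y), 24 to 68 mm above the origin, centred at x = -62 mm; nose at x = +80 mm. Starts in one of the pockets, nose roughly to the box's +x.
- offcut: Loose pale pine offcut 120 by 45 by 28 mm in the other pocket; leave it there. Origin: centre of its underside.
- guide: Fixed plywood plate 10 mm thick, x -135 to +125, y -95 to +95 mm; origin on the table under the eccentric's upright bolt. The channel runs along x between disc and fence, on the +y side of the bolt, open at the -x end. Lay the gauge with its origin at x about -50 mm (nose 5 to 72 mm past the bolt); at the stop its origin is at x = +20.
- fence: Fixed fence on the plate, parallel to the guide's x axis: white face towards the disc, 260 long, 30 deep, 24 mm high. Origin on the face's lower edge, abreast of the bolt; x along the face, y into the fence (face at y = 0). 54 to 62 mm from the bolt, different each time.
- cam (a joint): Disc angle about the bolt, 0 to 2.4 rad, anticlockwise from above, closing the gap. Disc radius 32 mm, top 34 mm above the table; its centre is 12 mm from the bolt at angle (joint - 1.3) from the guide's +x. Gap = bolt-to-fence distance - 32 - 12 sin(joint - 1.3) mm; wanted: 24 plus about 1. Friction (0.25 N m, 3.5 N at the knob) holds it.
- cam_disc (a point): Centre of the eccentric disc, 22 mm above the table. Its distance from the fence face, less 32 mm, is the gap.
- cam_knob (a point): Black upright knob on the disc's dark lever, 22 mm diameter, 42 to 84 mm above the table; this point is on its axis, 66 mm up. 75 mm from the bolt at angle (joint - 2.9) from the guide's +x, on the side away from the fence. Lever bar's top 42 mm, bolt head 49 mm above the table.
- push_stick: Bystander: orange push stick, about 180 mm long, lying loose; leave alone. Origin on its underside.
- screw_tub: Bystander: clear plastic tub of screws with black lid, 106 by 81 by 60 mm; leave alone. Origin: centre of its underside.
- board: Bystander: short pine board 89 by 150 by 19 mm; leave alone. Origin: centre of its underside.
- stop_face (a point): Middle of the red stop's face that the nose meets, at x = +100 mm in the guide's frame; the stop is 24 mm high above the plate, 30 wide, and closes the channel's +x end.

How it is judged:
By the outcome, as a careful person would: the job done as asked, in the order asked, and still so for the second after the job is handed in, with the robot touching nothing.
It also fails if it takes over 67 s, if anything falls off the work surface, if the arm or the gripper's body presses on something with over 40 N, if the wrist force passes 120 N, or if a joint passes its speed limit or range.

## Robot

A 6-joint arm with a two-finger parallel gripper is mounted at the origin on the work surface. World frame = base frame: x ahead of the robot, y to its left, z up, the work surface at z = 0. Lengths are in m, angles in rad, forces in N, time in s.
With the tool pointing down it reaches from about 0.3 to 0.95 m from the base axis. Payload 3.1 kg.
Tool frame: the origin (TCP) lies at the very end of the fingers, on their centre line; the grasp point (between the pads) lies 19 mm behind it; z points along the fingers, y is the direction in which the jaws open and shut (so a half turn about z gives the same grasp; the last joint's range is limited). The gripper opens to 85 mm and grips with 20 to 120 N. Pads are 22 mm wide; open, the fingers measure 114 mm over their backs; the gripper's body (76 mm by 85 mm) begins 54 mm behind the grasp point. The pads swing forward as they close: fully open they stand 13 mm farther back than shut.
Start: joints at [1.234, 0.308, 1.634, -0, 1.2, -0.07], TCP at [0.165, 0.603, 0.231] pointing down, gripper open.
Joint ranges: [-3.06, 3.06], [-0.79, 1.96], [0.05, 2.63], [-1.19, 4.34], [0.05, 2.64], [-2.94, 2.94]. Speed limits (rad/s): [2.79, 2.79, 3.14, 3.14, 3.14, 3.14].

## Interface

Orientations are given as a rotation vector (axis times angle).
In Python, from station import robot gives the robot as it stands. Calls block until the motion is done:
- robot.move_to(position, orientation): joint-space move of the TCP to a pose.
- robot.line_to(position, ori=None, speed=0.15): straight line of the TCP; ori=None keeps the orientation; speed is the mean speed in m/s.
- robot.move_joints(angles): joint-space move.
- robot.set_gripper(opening, grasp_force=None): finger opening in m; grasp_force is the grip in N (None keeps the last); returns when the fingers have stopped.
- robot.hold(seconds).
- robot.inverse_kinematics(position, orientation): joint angles nearest the present ones, or None.
- robot.snapshot(name): name is "scene" or "top" or "wrist"; returns a dict with "frame" (480x640x3 uint8, red, green, blue), "K" (3x3 intrinsics, pixels), "extrinsics" (4x4, takes a point from camera to world coordinates); the wrist camera has in their place "hand_eye" (4x4, takes a point from camera to tool coordinates, whose origin is the TCP and whose axes are the flange's). Camera axes: x right, y down, z forward; pixel columns grow to the right and rows downward; lengths in m; the calibration is good to about 2 mm. A picture is of the moment at which its call begins: read the wrist's pose just before it. There is no depth.
A pose or a line that the arm cannot do raises robot.MotionError and nothing moves.
- robot.finish_job(): hands the job in, once; it reports no verdict.
Readings, each from a call of its own:
- robot.get_clock(): time.
- robot.get_joint_positions(): joint angles.
- robot.get_dq(): joint speeds.
- robot.get_effort(): joint torques, N m.
- robot.get_tcp_pos(): TCP position.
- robot.get_tool_rot(): TCP orientation.
- robot.get_wrist_force(): force on the tool from outside, world axes, zero at the start.
- robot.get_ft_torque(): the same for the moment, N m.
- robot.get_gripper_width(): finger opening in m.
Only numpy, scipy, OpenCV 4.12 (cv2) and the standard library are available. Lean on these libraries where they do the work, as an engineer would, in place of code of your own. Each camera call takes 0.05 s, during which the arm holds its last target. There are 200 camera calls.

## Working session

There is one attempt and no reset: what is moved stays moved. The work goes in short steps, each a Python script; the robot and the scene stay as the last script left them, time stands still between calls to the robot, and variables do not carry over. Pictures are saved under pics/ and viewed, about 8 in all and at most 12, crops included, and the job is handed in when it is done.

```bash
ls; mkdir -p pics; python3 - <<'E'
from station import robot
import cv2,numpy as np
for n in("scene","top"):
    s=robot.snapshot(n); cv2.imwrite(f"pics/{n}0.png",s["frame"][:,:,::-1]); np.savez(f"pics/{n}0.npz",**{k:s[k] for k in("frame","K","extrinsics")})
    print(n,s["K"].round(1).tolist(),s["extrinsics"].round(3).tolist())
print(robot.get_clock(),robot.get_tool_rot(),robot.snapshot("wrist")["hand_eye"].round(3).tolist())
E
```

```text
pics
scene [[491.5, 0.0, 331.0], [0.0, 491.5, 234.2], [0.0, 0.0, 1.0]] [[-0.273, 0.815, -0.511, 1.14], [0.962, 0.231, -0.146, 0.012], [-0.002, -0.531, -0.847, 0.92], [0.0, 0.0, 0.0, 1.0]]
top [[520.3, 0.0, 326.2], [0.0, 520.3, 253.2], [0.0, 0.0, 1.0]] [[-0.027, -0.998, 0.049, 0.588], [-1.0, 0.027, -0.005, -0.129], [0.004, -0.049, -0.999, 1.11], [0.0, 0.0, 0.0, 1.0]]
0.1 [-0.41781259 -3.11326587  0.00324698] [[0.0, -0.962, -0.273, 0.069], [1.0, 0.0, 0.001, 0.002], [-0.001, -0.273, 0.962, -0.142], [0.0, 0.0, 0.0, 1.0]]
```

View pics/top0.png

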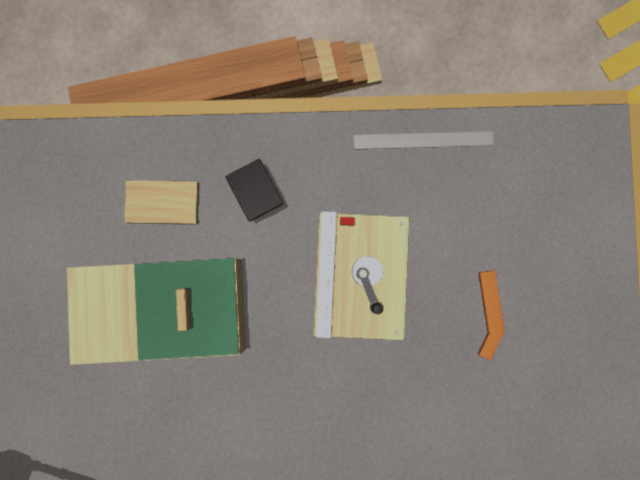

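View pics/scene0.png

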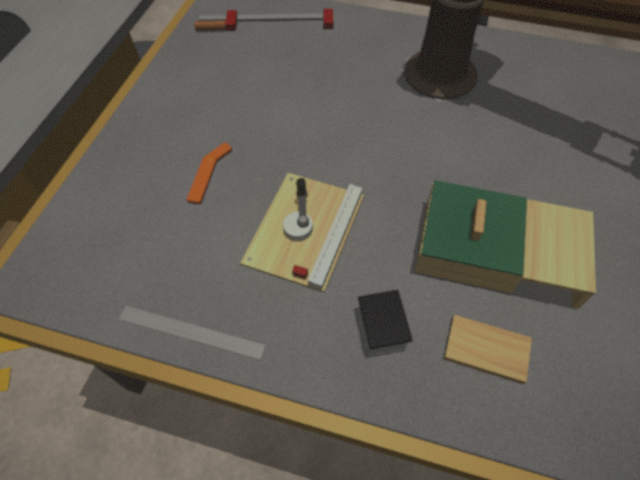

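```bash
cat > h.py <<'E'
from station import robot
import cv2,numpy as np
from scipy.spatial.transform import Rotation as R
def ray(K,E,uv,z):
    uv=np.atleast_2d(np.asarray(uv,float)); d=np.c_[uv,np.ones(len(uv))]@np.linalg.inv(K).T@E[:3,:3].T
    return E[:3,3]+d*((z-E[2,3])/d[:,2])[:,None]
def proj(K,E,P):
    p=(np.atleast_2d(P)-E[:3,3])@E[:3,:3]@K.T; return p[:,:2]/p[:,2:]
def down(th): # tool z down; tool y (jaw axis) at world angle th
    y=np.array([np.cos(th),np.sin(th),0]); z=np.array([0,0,-1.]); return R.from_matrix(np.c_[np.cross(y,z),y,z]).as_rotvec()
def wrist(name):
    T=np.eye(4);T[:3,:3]=R.from_rotvec(robot.get_tool_rot()).as_matrix();T[:3,3]=robot.get_tcp_pos()
    s=robot.snapshot("wrist"); cv2.imwrite(f"pics/{name}.png",s["frame"][:,:,::-1]); E=T@s["hand_eye"]
    np.savez(f"pics/{name}.npz",frame=s["frame"],K=s["K"],extrinsics=E); return s["frame"],s["K"],E
def load(n):
    d=np.load(f"pics/{n}.npz"); return d["frame"],d["K"],d["extrinsics"]
def blob(m,k=1):
    c,_=cv2.findContours(m.astype(np.uint8),cv2.RETR_EXTERNAL,cv2.CHAIN_APPROX_NONE)
    return sorted(c,key=cv2.contourArea)[-k:][::-1]
def rectw(c,K,E,z):
    P=ray(K,E,c.reshape(-1,2),z)[:,:2]*1000; return cv2.minAreaRect(P.astype(np.float32))
E
python3 - <<'E'
from h import *
f,K,E=load("top0"); hsv=cv2.cvtColor(f,cv2.COLOR_RGB2HSV); H,S,V=cv2.split(hsv)
print("green",rectw(blob((H>60)&(H<95)&(S>80))[0],K,E,.086))
box=np.zeros_like(H);box[270:345,165:200]=1
print("bar",rectw(blob((H>8)&(H<35)&(S>60)&(box>0))[0],K,E,.12))
g=np.zeros_like(H);g[205:345,310:415]=1
for c in blob((S<40)&(V>130)&(g>0),3): print("white",cv2.contourArea(c),rectw(c,K,E,.034),cv2.boundingRect(c))
for c in blob(((H<6)|(H>174))&(S>150)&(g>0),1): print("red",rectw(c,K,E,.034))
c=blob((V<45)&(g>0))[0];print("knob",cv2.minEnclosingCircle(c),rectw(c,K,E,.084))
print("plate",rectw(blob((H>15)&(H<40)&(S>40)&(g>0))[0],K,E,.010))
d=np.zeros_like(H);d[250:370,60:136]=1
print("deck",rectw(blob((H>15)&(H<40)&(S>40)&(d>0))[0],K,E,.078))
cv2.imwrite("pics/crop.png",cv2.resize(f[205:345,305:420,::-1],None,fx=5,fy=4.25,interpolation=cv2.INTER_CUBIC))
E
```

```text
green ((537.9720458984375, 143.32278442382812), (184.4650421142578, 192.72158813476562), 1.8208281993865967)
bar ((538.3197631835938, 140.17620849609375), (79.56793975830078, 25.61876106262207), 1.9114538431167603)
white 1893.0 ((603.4847412109375, -131.26669311523438), (41.48744201660156, 277.9952392578125), 84.73077392578125) (312, 205, 28, 135)
white 533.5 ((602.9434204101562, -217.85369873046875), (62.12285614013672, 59.94550704956055), 88.44050598144531) (352, 256, 31, 30)
white 419.5 ((680.609375, -278.3284912109375), (79.10240936279297, 114.5850830078125), 87.96929168701172) (376, 205, 39, 56)
red ((707.7859497070312, -179.51048278808594), (24.938413619995117, 14.603469848632812), 88.36334991455078)
knob ((375.5, 307.0), 4.609872341156006) ((532.6354370117188, -225.80433654785156), (8.30668830871582, 18.079437255859375), 43.18175506591797)
plate ((591.5140380859375, -225.45233154296875), (154.8699951171875, 261.92266845703125), 85.68546295166016)
deck ((531.5156860351562, 311.5950622558594), (191.66580200195312, 134.16299438476562), 1.6264241933822632)
```

View pics/crop.png

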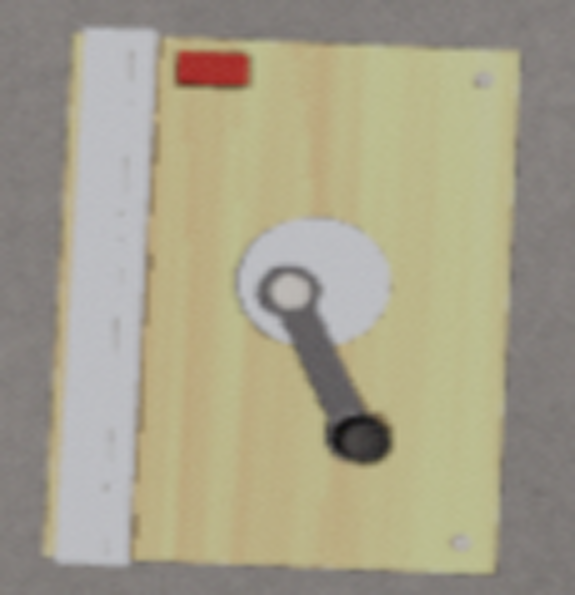

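```bash
python3 - <<'E'
from h import *
a=np.radians(1.75); o=down(np.pi/2+a); c=np.array([.5375,.1415])
robot.set_gripper(.06,25)
robot.move_to([*c,.16],o); robot.line_to([*c,.0925],speed=.12); robot.set_gripper(0.0,25)
print(robot.get_gripper_width(),robot.get_tcp_pos(),robot.get_clock(),robot.get_wrist_force())
e=c+.191*np.array([-np.sin(a),np.cos(a)])
robot.line_to([*e,.0925],speed=.1); print(robot.get_wrist_force(),robot.get_gripper_width())
robot.set_gripper(.05); robot.line_to([*e,.18],speed=.25)
robot.move_to([.49,.145,.34],o); wrist("w1"); print(robot.get_clock())
E
```

```text
0.017429867622824783 [0.53839328 0.14185107 0.09356172] 3.8333 [0.30023924 0.50576543 4.338302  ]
[ 0.1477135  -5.62228184  7.74307177] 0.017708056573982514
7.8417
```

View pics/w1.png

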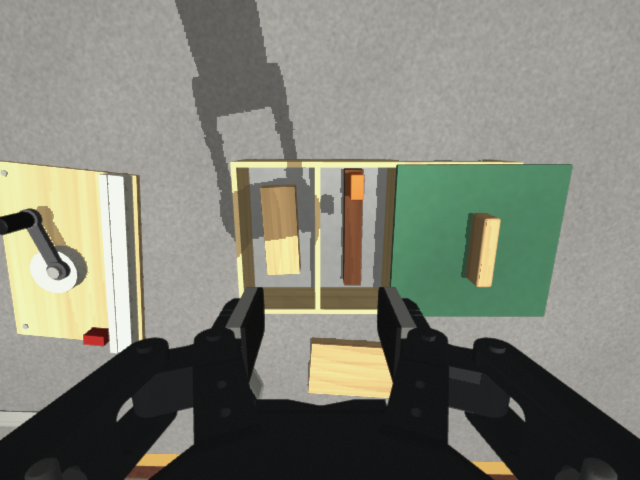

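```bash
python3 - <<'E'
from h import *
f,K,E=load("w1"); H,S,V=cv2.split(cv2.cvtColor(f,cv2.COLOR_RGB2HSV))
m=np.zeros_like(H);m[160:295,335:375]=1
for c in blob((H<14)&(S>110)&(m>0),1): print("gauge z30",cv2.boundingRect(c),rectw(c,K,E,.03))
for c in blob((H<20)&(S>150)&(V>190)&(m>0),1): print("handle z74",cv2.boundingRect(c),rectw(c,K,E,.074))
P=ray(K,E,[[235,165],[397,165],[237,312],[392,312]],.078);print("rim corners",P.round(4).tolist())
g=(H>60)&(H<95)&(S>80);print("cover",rectw(blob(g)[0],K,E,.086))
robot.move_to([.52,-.18,.30],down(np.pi/2-.08)); wrist("w2"); print(robot.get_clock())
E
```

```text
gauge z30 (344, 169, 20, 116) ((530.0599365234375, 192.50730895996094), (158.3178253173828, 24.795185089111328), 2.8337574005126953)
handle z74 (351, 175, 13, 25) ((468.9192810058594, 189.38876342773438), (28.174043655395508, 14.10756778717041), 3.1474545001983643)
rim corners [[0.4478, 0.0488, 0.078], [0.4421, 0.2329, 0.078], [0.6321, 0.0448, 0.078], [0.626, 0.2432, 0.078]]
cover ((530.9904174804688, 331.275390625), (184.76429748535156, 195.62387084960938), 1.7743208408355713)
9.1417
```

View pics/w2.png

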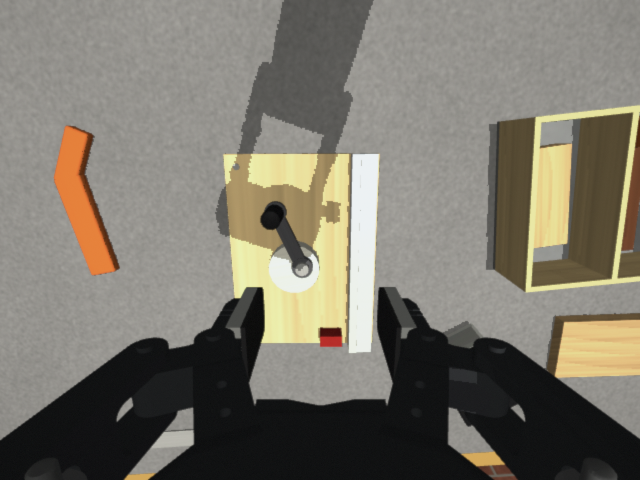

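```bash
cat > m.py <<'E'
from h import *
def fenceline(f,K,E,r0,r1,c0,c1,side,thr=150):
    # sub-pixel edge of white strip on the plate side, per row; z=.034
    V=f.min(2).astype(float); pts=[]
    for r in range(r0,r1):
        row=V[r,c0:c1]
        i=np.where(row>thr)[0]
        if len(i)<5: continue
        if side<0: i=i[0]; u=c0+i-1+(thr-row[i-1])/(row[i]-row[i-1]) if i>0 else None
        else: i=i[-1]; u=c0+i+(row[i]-thr)/(row[i]-row[i+1]) if i+1<len(row) else None
        if u is not None: pts.append((u,r))
    P=ray(K,E,pts,.034)[:,:2]; vx,vy,x,y=cv2.fitLine(P.astype(np.float32),cv2.DIST_HUBER,0,.0005,.001).ravel()
    if vx<0: vx,vy=-vx,-vy
    return np.array([x,y]),np.array([vx,vy])
if __name__=="__main__":
    for n,rr,hc,sd in(("w2",(160,340,335,385),(302,268),-1),("top0",(218,333,314,345),(363,273),1)):
        f,K,E=load(n); H,S,V=cv2.split(cv2.cvtColor(f,cv2.COLOR_RGB2HSV))
        p,d=fenceline(f,K,E,*rr,sd); nrm=np.array([-d[1],d[0]])
        m=np.zeros_like(H);cv2.circle(m,hc,42,1,-1)
        cd=[c for c in blob((S<40)&(V>150)&(m>0)&(np.abs(np.arange(640)[None]-hc[0])<32),1)][0]
        h=cv2.convexHull(cd).reshape(-1,2); (cx,cy),r=cv2.minEnclosingCircle(h); D=ray(K,E,[cx,cy],.034)[0,:2]
        print(n,"yaw",np.degrees(np.arctan2(d[1],d[0])),"pt",p,"disc",D,"r",r,"disc-fence",(p-D)@nrm*1000)
        red=blob(((H<6)|(H>174))&(S>150)&(V>60)&(m*0+1>0)&(np.abs(np.arange(640)[None]-hc[0])<60),1)[0]
        print(" red",cv2.boundingRect(red)); b=ray(K,E,hc,.049)[0,:2]
        m=np.zeros_like(H);m[hc[1]-80:hc[1]+60,hc[0]-60:hc[0]+40]=1
        k=blob((V<40)&(m>0))[0]; print(" bolt",b,"bolt-fence",(p-b)@nrm*1000,"knob",ray(K,E,cv2.minEnclosingCircle(k)[0],.08)[0,:2])
    f,K,E=load("w2"); cv2.imwrite("pics/c2.png",cv2.resize(f[145:355,215:390,::-1],None,fx=3.2,fy=2.8))
E
python3 m.py
```

```text
w2 yaw -4.6678233 pt [ 0.6037703  -0.16120847] disc [ 0.5996922  -0.21660515] r 25.115129470825195 disc-fence 55.54481894843625
 red (320, 329, 22, 18)
 bolt [ 0.59525645 -0.20495071] bolt-fence 44.29000551442652 knob [ 0.62810288 -0.26357316]
top0 yaw -4.2871404 pt [ 0.5957257  -0.14748628] disc [ 0.60196408 -0.21841951] r 15.599287986755371 disc-fence 70.26839839911597
 red (341, 217, 13, 8)
 bolt [ 0.59782897 -0.20827886] bolt-fence 60.46524709585615 knob [ 0.53086464 -0.22859006]
```

```bash
sed -i 's/V=f.min(2).astype(float)/V=f.min(2).astype(float); V[cv2.cvtColor(f,cv2.COLOR_RGB2HSV)[...,1]>45]*=.6/' m.py; python3 m.py; python3 -c "
from h import *
f,K,E=load('w2');print(f[250,335:385].tolist())"
```

```text
w2 yaw -4.2149763 pt [ 0.58412886 -0.14522886] disc [ 0.5996922  -0.21660515] r 25.115129470825195 disc-fence 70.03934884544803
 red (320, 329, 22, 18)
 bolt [ 0.59525645 -0.20495071] bolt-fence 58.742448688955314 knob [ 0.62810288 -0.26357316]
top0 yaw -4.2642775 pt [ 0.5739214  -0.14557572] disc [ 0.60196408 -0.21841951] r 15.599287986755371 disc-fence 70.55696424639329
 red (341, 217, 13, 8)
 bolt [ 0.59782897 -0.20827886] bolt-fence 60.75186585399749 knob [ 0.53086464 -0.22859006]
[[235, 229, 161], [235, 229, 161], [235, 228, 161], [235, 226, 159], [235, 224, 157], [235, 223, 157], [235, 225, 159], [235, 227, 159], [235, 223, 156], [235, 219, 152], [235, 216, 150], [227, 203, 141], [157, 136, 95], [137, 119, 85], [103, 98, 88], [152, 155, 150], [232, 236, 234], [237, 241, 238], [236, 241, 238], [237, 241, 239], [237, 241, 238], [237, 241, 238], [235, 239, 236], [229, 233, 229], [236, 240, 239], [237, 241, 240], [236, 241, 240], [237, 241, 240], [236, 241, 240], [236, 241, 240], [236, 241, 240], [237, 241, 240], [237, 241, 240], [236, 241, 240], [237, 241, 240], [237, 241, 240], [237, 241, 240], [237, 241, 240], [236, 240, 238], [235, 234, 221], [224, 210, 168], [164, 160, 149], [153, 153, 147], [154, 153, 147], [154, 153, 148], [156, 154, 149], [155, 153, 149], [156, 153, 148], [155, 153, 147], [154, 152, 147]]
```

View pics/c2.png

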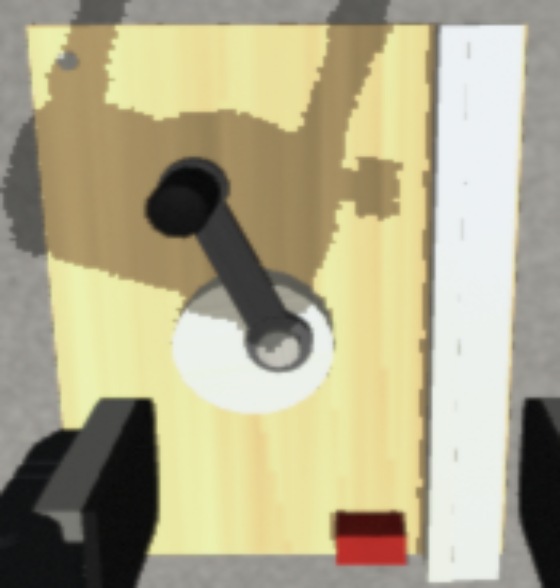

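```bash
python3 - <<'E'
from h import *
for n,uv,kn in(("w2",[330.6,336],[215+178/3.2,145+206/2.8]),("top0",[347.5,225],None)):
    f,K,E=load(n); s=ray(K,E,uv,.034)[0,:2]; print(n,"stop",s)
    if kn: print("knob",ray(K,E,kn,.084)[0,:2])
a=np.radians(2.9); o=down(np.pi/2+a); c=[.4687,.1894]
robot.set_gripper(.042); robot.move_to([*c,.16],o); robot.line_to([*c,.037],speed=.15)
print("F",robot.get_wrist_force()); robot.set_gripper(0,50); p=robot.get_tcp_pos(); print(robot.get_gripper_width(),p,robot.get_wrist_force())
robot.line_to([*c,.15],speed=.15); print(robot.get_wrist_force(),robot.get_gripper_width(),robot.get_clock()); wrist("w3")
E
```

```text
w2 stop [ 0.69924727 -0.17728083]
knob [ 0.52475842 -0.22984532]
top0 stop [ 0.69839468 -0.18027215]
F [-16.15818125  -8.47501748  40.26409533]
0.015583961378782797 [0.47155473 0.18998527 0.03933535] [-2.06351582 -0.04246047 13.00746059]
[ 0.91688232 -0.04214777 -2.39704825] 0.015521696974768974 13.075
```

View pics/w3.png

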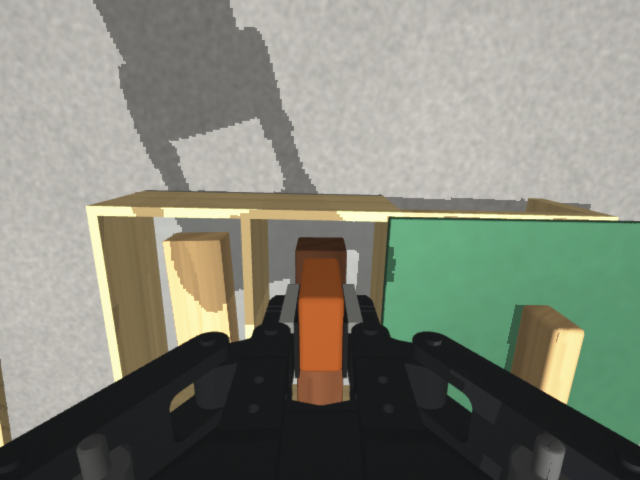

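```bash
cat >> h.py <<'E'
YAW=np.radians(-4.25); RG=np.array([[np.cos(YAW),-np.sin(YAW)],[np.sin(YAW),np.cos(YAW)]])
BOLT=np.array([.5985,-.2068])
def g2w(p): return BOLT+RG@np.asarray(p)/1000
def w2g(p): return RG.T@(np.asarray(p)[:2]-BOLT)*1000
def fg(): # wrist force in guide axes
    F=robot.get_wrist_force(); return np.array([*(RG.T@F[:2]),F[2]])
E
python3 - <<'E'
from h import *
o=down(np.pi/2+YAW); x,y=-112,43.3
robot.line_to([*g2w([x,y]),.15],o,speed=.25); robot.line_to([*g2w([x,y]),.05],speed=.15)
robot.hold(.2);F0=fg(); print("F0",F0,robot.get_clock(),robot.get_tcp_pos())
z=.05
while z>.038:
    z-=.001; robot.line_to([*g2w([x,y]),z],speed=.03); F=fg()-F0
    if F[2]>2.5: break
print("down",z,F,robot.get_tcp_pos()[2]); z+=.0005
robot.line_to([*g2w([x,y]),z]);robot.hold(.1); F0=fg()
for i in range(16):
    y+=.5; robot.line_to([*g2w([x,y]),z],speed=.02); F=fg()-F0
    if F[1]<-3: break
print("side",y,F,w2g(robot.get_tcp_pos()),robot.get_clock())
wrist("w4")
E
```

```text
F0 [-0.19665687  0.64949209 -2.08046286] 15.675 [ 0.49111048 -0.15574395  0.051235  ]
down 0.043 [-1.63958209 -0.61695437  5.82699925] 0.04343019063448264
side 47.3 [ 0.23294747 -5.80414184 -0.10370251] [-111.90970903   46.75419297] 19.775
```

```bash
python3 - <<'E'
from h import *
p=robot.get_tcp_pos()
robot.line_to([*g2w([-112,46.7]),p[2]-.0003],speed=.05); print(fg()); robot.set_gripper(.036); print(fg())
robot.line_to([*g2w([-112,46.7]),.13],speed=.2); robot.line_to([*g2w([-92,-20]),.24],down(np.pi/2+YAW),speed=.25); wrist("w5"); print(robot.get_clock())
E
```

```text
[-1.18067157 -3.26326526  3.64796623]
[-0.55658601 -0.58985254 -0.23244174]
21.7083
```

View pics/w5.png

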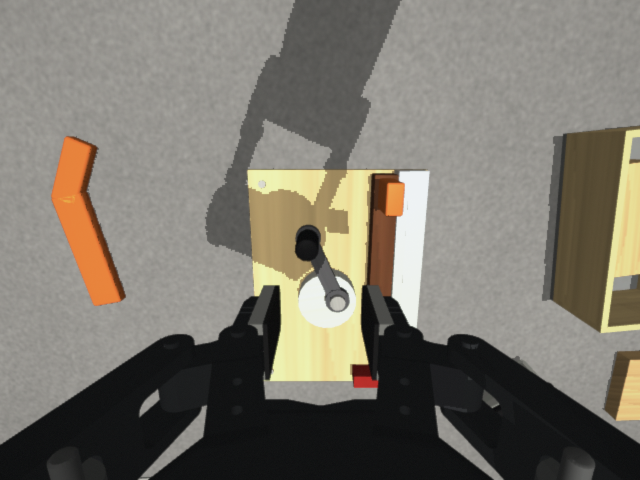

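```bash
python3 - <<'E'
from h import *
f,K,E=load("w5"); k=ray(K,E,[307,246],.084)[0,:2]; b=ray(K,E,[337.5,303],.049)[0,:2]; print("knob",w2g(k),"bolt",w2g(b))
kg=w2g(k); A=np.arctan2(kg[1],kg[0]); print("j0",A+2.9,np.hypot(*kg))
pos=lambda A:g2w(75*np.array([np.cos(A),np.sin(A)]))
for off in(np.pi/2,-np.pi/2):
  for aa in(A+2*np.pi,A+1.5+2*np.pi): 
    q=robot.inverse_kinematics([*pos(aa),.05],down(aa+YAW+off)); print(off,None if q is None else np.round(q,2))
E
```

```text
knob [-74.31462027 -28.88226798] bolt [-1.95745103  0.99746573]
j0 0.12908983535711682 79.72984503910263
1.5707963267948966 [-0.49  0.45  1.86 -0.    0.83  0.79]
1.5707963267948966 [-0.49  0.6   1.61 -0.    0.93 -0.72]
-1.5707963267948966 [-0.49  0.45  1.86 -0.    0.83 -2.35]
-1.5707963267948966 [-0.49  0.6   1.61 -0.    0.93  2.42]
```

```bash
python3 - <<'E'
from h import *
A=-2.81; p=g2w([-73,-26]); o=down(A+YAW+2*np.pi+np.pi/2)
robot.set_gripper(.05); robot.move_to([*p,.15],o); robot.line_to([*p,.10],speed=.2); F0=fg(); robot.line_to([*p,.0505],speed=.12)
print("approach",fg()-F0,robot.get_tcp_pos()); robot.set_gripper(0,25); robot.hold(.1)
print(robot.get_gripper_width(),w2g(robot.get_tcp_pos()),robot.get_tcp_pos(),fg()-F0,robot.get_clock())
wrist("w6")
E
```

```text
approach [ 0.92206137 -0.82780964  1.18434292] [ 0.52436875 -0.22762198  0.05111018]
0.02085500129917984 [-71.62044552 -27.52191702] [ 0.52503689 -0.22893855  0.05218196] [-0.61232842 -5.71975104  6.04454567] 25.8083
```

View pics/w6.png

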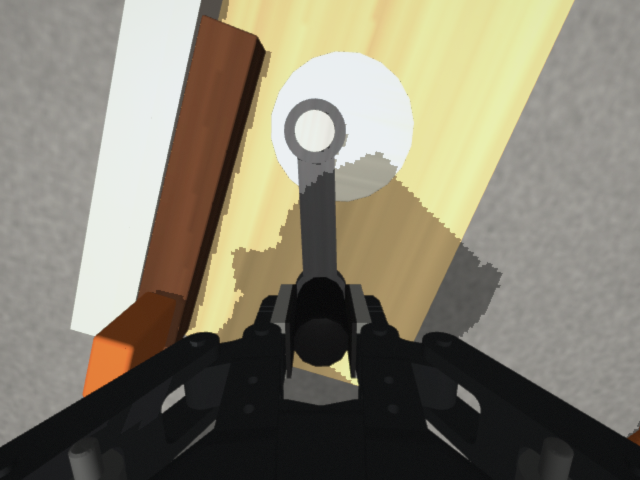

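```bash
cat > mm.py <<'E'
from h import *
from m import fenceline
def meas(n):
    f,K,E=load(n); H,S,V=cv2.split(cv2.cvtColor(f,cv2.COLOR_RGB2HSV))
    b=ray(K,E,[315.5,131],.049)[0,:2]; print("bolt",b,w2g(b))
    m=np.zeros_like(H); m[45:210,265:425]=1
    c=cv2.convexHull(blob((S<45)&(V>120)&(m>0))[0]).reshape(-1,2); P=ray(K,E,c,.034)[:,:2]*1000
    (cx,cy),r=cv2.minEnclosingCircle(P.astype(np.float32)); print("disc",w2g([cx/1000,cy/1000]),r)
    return f,K,E
if __name__=="__main__":
    f,K,E=meas("w6")
    # gauge far (fence-side) top edge & near edge
    print("nose corners",[w2g(x[:2]).round(1) for x in ray(K,E,[[203,15],[258,43]],.034)])
    print("edge near top",[w2g(x[:2]).round(1) for x in ray(K,E,[[182,295],[220,160]],.034)], "fence/gauge", [w2g(x[:2]).round(1) for x in ray(K,E,[[138,290],[170,150]],.034)])
E
python3 mm.py
```

```text
bolt [ 0.59711794 -0.20659568] [-1.39339753  0.10133579]
disc [  3.18293661 -10.39853417] 31.65651512145996
nose corners [array([26.6, 58.1]), array([24.2, 34.1])]
edge near top [array([-97.2,  38.5]), array([-26.8,  37.1])] fence/gauge [array([-101.7,   59.9]), array([-29.9,  59.3])]
```

```bash
sed -i 's/^BOLT=.*/BOLT=np.array([.5985,-.2068]); C=np.array([-1.,0.])/' h.py; cat >> h.py <<'E'
def arc(A,r=75.5,z=.0515,speed=.08):
    robot.line_to([*g2w(C+r*np.array([np.cos(A),np.sin(A)])),z],down(A+YAW+2*np.pi+np.pi/2),speed=speed)
def jm():
    p=w2g(robot.get_tcp_pos())-C; return np.arctan2(p[1],p[0])+2.9,np.hypot(*p)
def ft(): # tangential (closing +), radial force on tool
    A=jm()[0]-2.9; F=fg(); return F[0]*-np.sin(A)+F[1]*np.cos(A), F[0]*np.cos(A)+F[1]*np.sin(A), F[2]
E
python3 - <<'E'
from h import *
j,r=jm();print(j,r)
for jj in np.arange(j+.1,1.36,.1):
    arc(jj-2.9); print(round(jj,3),np.round(jm(),3),np.round(ft(),1))
print(robot.get_clock(),robot.get_gripper_width())
E
```

```text
0.13015759292169582 75.85197430617357
0.23 [ 0.239 75.524] [2.5 3.2 4.7]
0.33 [ 0.328 75.424] [1.1 2.3 5.8]
0.43 [ 0.427 75.432] [-0.3  2.4  6.7]
0.53 [ 0.527 75.421] [-1.5  3.   6.9]
0.63 [ 0.626 75.395] [-0.7  2.2  7.1]
0.73 [ 0.725 75.354] [-3.4  3.   7.6]
0.83 [ 0.827 75.456] [-1.6  2.2  7.4]
0.93 [ 0.931 75.367] [-2.2  1.9  7.4]
1.03 [ 1.03  75.302] [-2.3  1.1  7.3]
1.13 [ 1.129 75.207] [-1.3  1.1  7. ]
1.23 [ 1.229 75.083] [-2.8  1.8  7.7]
1.33 [ 1.329 74.945] [-3.4  0.6  8.2]
28.9 0.021213915678735436
```

```bash
python3 - <<'E'
from h import *
j=1.33
while j<1.75:
    j+=.02; arc(j-2.9,r=75.2,speed=.04); robot.hold(.05); t=ft(); print(round(j,3),np.round(jm(),3),np.round(t,1))
    if t[0]<-6.5: break
print(robot.get_clock())
wrist("w7")
E
```

```text
1.35 [ 1.338 74.89 ] [-5.2  1.4  9.3]
1.37 [ 1.356 74.893] [-4.9  1.6  9.6]
1.39 [ 1.376 74.864] [-4.6  1.9  8.7]
1.41 [ 1.396 74.804] [-4.4  1.2  9.8]
1.43 [ 1.416 74.798] [-4.5  0.9  9.1]
1.45 [ 1.436 74.779] [-5.2  1.4  7.8]
1.47 [ 1.456 74.716] [-5.6  0.   8.9]
1.49 [ 1.475 74.724] [-4.1  0.2  8.9]
1.51 [ 1.496 74.699] [-5.2  1.1  9. ]
1.53 [ 1.515 74.658] [-5.9  0.9  7.9]
1.55 [ 1.535 74.641] [-4.3 -0.2  8.8]
1.57 [ 1.555 74.618] [-5.   0.   8.6]
1.59 [ 1.575 74.568] [-4.9 -0.6  9.3]
1.61 [ 1.595 74.547] [-5.6  0.9  9.6]
1.63 [ 1.611 74.537] [-6.6 -0.9  9.3]
33.4
```

```bash
python3 - <<'E'
from h import *
j=1.63
while j<1.75:
    j+=.015; arc(j-2.9,r=75.,speed=.04); robot.hold(.08); t=np.mean([ft() for _ in range(3)],0); print(round(j,3),np.round(jm(),3),np.round(t,1))
    if t[0]<-8.5: break
print(robot.get_clock())
E
```

```text
1.645 [ 1.616 74.526] [-7.9  1.  10.5]
1.66 [ 1.621 74.539] [-9.5  0.4 10.9]
34.1167
```

```bash
python3 - <<'E'
from h import *
for j in(1.60,1.55,1.52): arc(j-2.9,r=74.8,speed=.05)
c=1.52
for i in range(8):
    robot.hold(.05); m=jm()[0]; print(round(c,4),round(m,4),np.round(ft(),1))
    if m<1.5135: break
    c-=max(.004,(m-1.511)); arc(c-2.9,r=74.8,speed=.05)
robot.set_gripper(.03); print("rel",jm()); robot.set_gripper(.05)
p=robot.get_tcp_pos(); robot.line_to([p[0],p[1],.13],speed=.2)
robot.line_to([*g2w([-95,20]),.24],down(np.pi/2+YAW),speed=.25) if False else robot.move_to([*g2w([-100,20]),.25],down(np.pi/2+YAW)); wrist("w8"); print(robot.get_clock())
E
```

```text
1.52 1.5194 [-2.9  1.4  6.4]
1.5116 1.5144 [-1.4  1.   7.3]
1.5076 1.5118 [-2.   0.7  6.4]
rel (np.float64(1.5004673319553308), np.float64(73.5851466128551))
37.8917
```

View pics/w8.png

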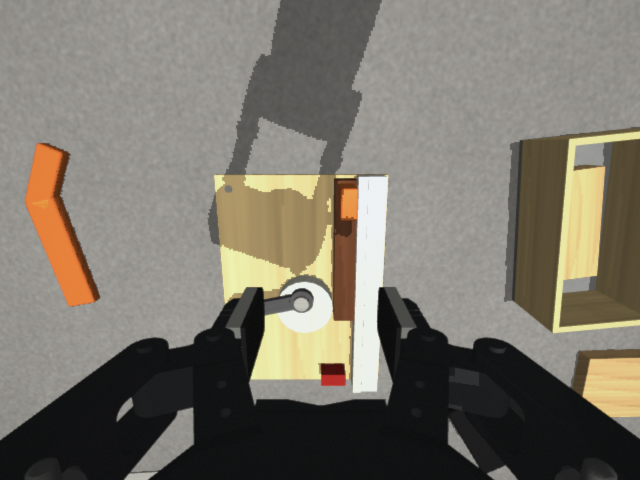

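```bash
python3 - <<'E'
from h import *
robot.line_to([*g2w([75,34]),.11],down(np.pi/2+YAW),speed=.3); robot.hold(.1); f,K,E=wrist("w9"); print(robot.get_clock())
u=proj(K,E,[[*g2w([0,34.7]),.034]])[0].astype(int); print(u)
x0=max(u[0]-95,0);y0=max(u[1]-75,0); cv2.imwrite("pics/c9.png",cv2.resize(f[y0:y0+150,x0:x0+190,::-1],None,fx=4,fy=4,interpolation=cv2.INTER_CUBIC)); print(x0,y0)
E
```

```text
38.9417
[319 131]
224 56
```

View pics/c9.png

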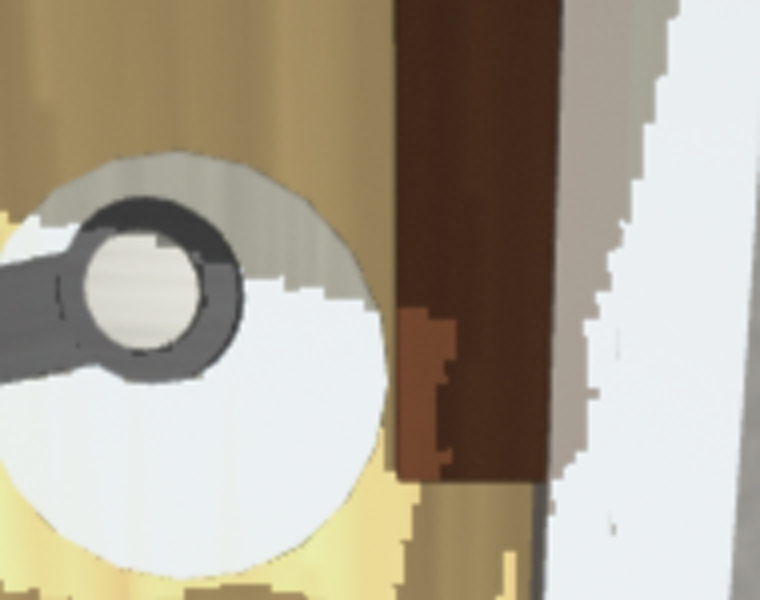

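```bash
python3 - <<'E'
from h import *
f,K,E=load("w9")
for v in (56+88,56+92,56+94,56+97,56+100):
    print(v,f[v,224+90:224+106].sum(1).tolist(), f[v,224+130:224+145].sum(1).tolist())
E
```

```text
144 [717, 716, 717, 717, 715, 689, 404, 351, 288, 206, 228, 230, 230, 227, 226, 225] [135, 136, 138, 141, 139, 141, 144, 210, 409, 470, 475, 476, 478, 478, 476]
148 [717, 717, 717, 717, 716, 703, 559, 383, 286, 203, 226, 228, 230, 231, 228, 228] [132, 143, 141, 136, 140, 140, 149, 237, 452, 475, 478, 478, 477, 475, 476]
150 [717, 717, 717, 718, 717, 711, 656, 388, 286, 202, 225, 232, 228, 228, 229, 228] [138, 140, 138, 140, 143, 143, 147, 240, 457, 476, 477, 477, 476, 474, 476]
153 [717, 717, 717, 717, 716, 702, 563, 384, 287, 204, 225, 232, 231, 227, 229, 229] [137, 138, 139, 139, 143, 143, 143, 237, 456, 474, 476, 476, 475, 476, 476]
156 [718, 717, 717, 717, 715, 683, 415, 355, 289, 202, 224, 229, 232, 229, 231, 227] [135, 138, 139, 141, 144, 139, 153, 263, 458, 474, 475, 474, 474, 475, 475]
```

```bash
python3 - <<'E'
from h import *
o=down(np.pi/2+YAW); y=46.3; z=.046
robot.set_gripper(0,25); p=robot.get_tcp_pos(); robot.line_to([p[0],p[1],.16],speed=.3)
robot.move_to([*g2w([-158,y]),.15],o); robot.line_to([*g2w([-158,y]),z],speed=.2); robot.hold(.15); F0=fg(); print(F0,robot.get_clock())
robot.line_to([*g2w([-148,y]),z],speed=.06); x=-148
while x<-62:
    x+= 4 if x<-80 else 1
    robot.line_to([*g2w([x,y]),z],speed=.06); F=fg()-F0
    if x%20==0 or x>-80: print(x,w2g(robot.get_tcp_pos()).round(1),F.round(1))
    if F[0]<-(6 if x<-80 else 3.5): print("contact",x,F); break
print(robot.get_clock()); wrist("w10")
E
```

```text
[-0.15085618 -0.28563487 -0.40202601] 41.5333
-140 [-139.8   46.3] [ 0.8 -0.3  0.2]
-120 [-119.5   46.2] [-1.3 -0.2  0.2]
-100 [-99.4  46.2] [0.5 0.5 1.3]
-80 [-79.5  46.2] [ 0.1 -0.4  1.3]
-79 [-78.9  46.3] [0.  0.7 0. ]
-78 [-78.1  46.3] [-0.3  0.7  0.1]
-77 [-76.9  46.3] [-0.1  0.1  0.5]
-76 [-75.8  46.3] [-0.5 -0.4  0.4]
-75 [-74.8  46.3] [-0.3  0.8  0.3]
-74 [-73.8  46.3] [ 1.  -0.3 -0.1]
-73 [-72.8  46.3] [-0.1  1.  -0.1]
-72 [-71.8  46.3] [-0.2 -0.   0.4]
-71 [-70.8  46.3] [-0.6  0.7  0.6]
-70 [-70.4  46.4] [-2.8 -0.1  1.8]
-69 [-70.4  46.4] [-6.3 -0.7  4.5]
contact -69 [-6.26622235 -0.65381072  4.49436156]
48.85
```

```bash
python3 - <<'E'
from h import *
y=46.3
robot.line_to([*g2w([-85,y]),.046],speed=.08); robot.line_to([*g2w([-95,y]),.16],speed=.3)
robot.line_to([*g2w([70,34]),.16],speed=.4); robot.hold(.05); f,K,E=wrist("w11")
robot.move_to([.35,0,.30],down(np.pi/2)); s=robot.snapshot("top"); g=s["frame"]; print(robot.get_clock())
a=cv2.resize(f[30:290,170:490,::-1],(738,600))[:, :400]; 
im=np.hstack([cv2.resize(f[0:300,200:460,::-1],(400,461)),cv2.resize(g[150:400,50:420,::-1],(400,270))[:461] if 0 else cv2.copyMakeBorder(cv2.resize(g[150:400,50:420,::-1],(400,270)),0,191,0,0,cv2.BORDER_CONSTANT)])
cv2.imwrite("pics/fin.png",im)
E
```

```text
51.9583
```

View pics/fin.png

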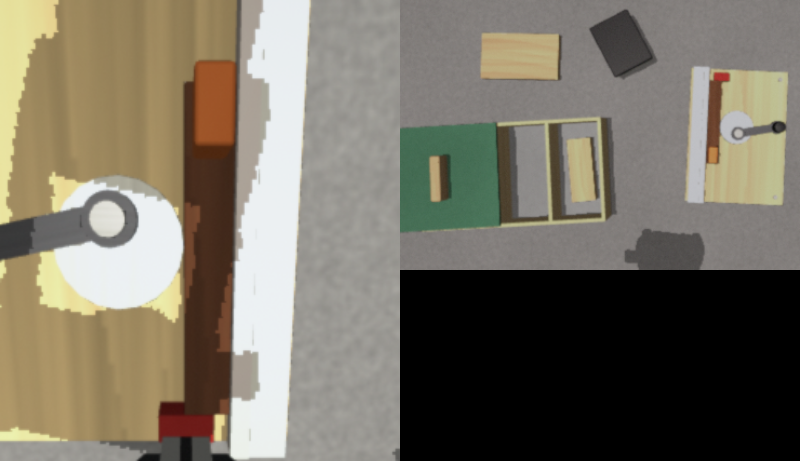

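```bash
python3 -c "
from station import robot
robot.finish_job()"
```

```text
the job is handed in; nothing more can be done
```

The gauge now lies against the red stop with about 1 mm of play at the disc, and I handed the job in at about 52 s of the 67 s allowed.

- **Cover:** I slid it about 190 mm by its bar onto the deck. The last top picture shows both pockets open and the offcut still in its pocket.
- **Gauge:** I lifted it from the +y pocket by its handle and laid it in the channel. I eased it over until it touched the fence, then let go with the nose about 26 mm past the bolt.
- **Disc:** I turned it by its knob until the knob force rose, at about 1.61 rad, which was a brief light pinch. I then backed off to 1.51 rad and let go. That works out to about 1.1 mm of play, and the close-up pixels gave about 1.0 mm.
- **Proof:** I pushed the gauge along the fence with closed fingers. It slid past the disc with about 1 N or less of resistance and met the stop at the expected place, with about 6 N at contact. The last pictures show it at the stop and the robot clear.

**Checks that disagreed:**
- While lowering into the pocket to grasp the gauge, the wrist force read about 44 N for a moment. The gripper probably touched the rim or the cover's edge. I don't know if this breaks the 40 N limit. Nothing looked moved afterwards.
- While backing off the disc, the knob force did not clearly change sign as I expected. I therefore relied on the close-up gap and the free slide instead.

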